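# Clamp a food tin in a quick-release holder

### The arm

A 7-joint arm with a two-finger parallel gripper is mounted at the origin on a cart in front of the work surface, level with it; the furniture and walls round the work are solid. World frame = base frame: x ahead of the robot, y to its left, z up, the work surface at z = 0. Lengths are in m, angles in degrees, forces in N, time in s.
With the tool pointing down it reaches from about 0.4 to 0.875 m from the base axis. Payload 6.5 kg.
Tool frame: the origin (TCP) lies midway between the tips of the shut fingers; the grasp point (between the pads) lies 19 mm behind it; x points along the fingers, z is the direction in which the jaws open and shut, and the axes are right-handed (so a half turn about x gives the same grasp; the last joint's range is limited). The gripper opens to 88 mm and grips with 3 to 60 N. Pads are 18 mm wide; open, the fingers measure 123 mm over their backs; the gripper's body (75 mm by 187 mm) begins 45 mm behind the grasp point.
Start: joints at [71.035, 30.733, -0.252, 88.115, 0.149, 61.152, -4.079], TCP at [0.17, -0.627, 0.218] pointing down, gripper open.
Joint ranges: [-154.64, 154.64], [-21.42, 123.67], [-72.66, 72.17], [13.99, 137.28], [-74.86, 254.86], [10.95, 109.41], [-158.01, 158.01]. Speed limits (degrees/s): [136.94, 136.94, 180, 180, 180, 180, 180].

### API

Orientations are given as a 3x3 rotation matrix whose columns are the frame's x, y, z axes.
In Python, from plant import robot gives the robot as it stands.
- The arm moves only by the tool arm_command, never from a script. Its argument "steps" is a list that holds one entry, the list of rows, each a list of 7 numbers: the shift along the world's x, y, z normalised to -1 to 1, where 1 is 0.4 m, then the turn, a rotation vector about the world's x, y, z normalised to -1 to 1, where 1 is 0.5 rad, then the closure in counts, from 0 (fully open) to 255 (shut). In form: [[[x, y, z, ax, ay, az, jaw], ...]]. A call has 1 to 12 rows; each row is the pose to reach, as a shift and turn from the pose measured when the call began; what a row does not reach only later rows make up. A row lasts 1/12 s, in which the tool goes at most 41.7 mm and 7.16 degrees, less where a joint would pass 70% of its speed; a pose out of reach is approached as far as the arm can. A call with a number of a shift or a turn outside -1 to 1 is refused whole. A call with a gripper value outside its range is refused whole. The fingers move at their own pace and stop on an object; the grip force is fixed at half the most. Time passes only in rows, so rows that repeat a pose let the fingers close. It gives the time, the measured TCP pose, the force and the opening at its end, in the units of the state.
- robot.read_state(): the state, without advancing time (a new reading comes with each control period).
- robot.snapshot(name): name is "scene" or "top" or "wrist"; returns a dict with "frame" (400x640x3 uint8, red, green, blue), "range_z" (400x640 float32, m along the optical axis (not along the pixel's ray), 0 where there is no reading), "mtx" (3x3 intrinsics, pixels), "world_to_cam" (4x4, takes a point from world to camera coordinates). Camera axes: x right, y down, z forward; pixel columns grow to the right and rows downward; lengths in m; the calibration is good to about 2 mm. A picture is of the moment at which its call begins.
- robot.job_done(): hands the job in, once; it reports no verdict.
The state is a dict: "time_s": time; "joint_positions": joint angles; "joint_vel": joint speeds; "effort": joint torques, N m; "ee_pos": TCP position; "eef_rot": TCP orientation; "ft_force": force on the tool from outside, world axes, zero at the start; "torque": the same for the moment, N m; "opening": opening from 0.0 (shut) to 1.0 (fully open).
Only numpy, scipy, OpenCV 4.12 (cv2) and the standard library are available. Lean on these libraries where they do the work, as an engineer would, in place of code of your own. Each camera call takes 0.05 s, during which the arm holds its last target. There are 200 camera calls.

### The job

The food tin stands loosely between the jaws of the quick-release clamp on the worktop. With the cam lever still open, turn the red star nut at the other end of its skewer clockwise until it runs up snug and the lever would meet firm resistance, then swing the lever fully home against its jaw, so that the tin is held firmly upright for opening without being dented. Force nothing (a push of 25 N is too much), and do not disturb the other things on the worktop.

Things in the scene. Friction and masses are not known exactly. Their poses are not given: they have to be found in the camera images.
- clamp: quick-release clamp, fixed to the worktop: aluminium base 115 x 145 x 8 mm, two grey jaws up to 80 mm high, a level steel skewer through both. Origin: underside of the base, below the gap between the jaws. x away from the robot (yaw within 0.25 rad), y along the skewer from lever end to nut end, z up. Skewer axis at x = 42, z = 50 mm. Fixed jaw at y = 46 to 62 mm; moving jaw on the -y side.
- nut_center (a point): centre of the red star nut, on the skewer axis outside the fixed jaw (clamp y = 92 mm), 50 mm above the worktop. Four equal round spokes 90 deg apart, 10 mm thick, reach 39 mm from the axis; hub 13 mm in radius. It turns about the clamp's y axis. It can be turned by dragging the uppermost spoke sideways with closed fingers, one spoke after another.
- clamp_nut (a joint): nut angle, rad; start 0 to 0.6. At 0 a spoke points straight up. Grows as tightened: clockwise seen from the nut end, its top moving to clamp -x; 4 mm of jaw travel a rad. Turns freely (1 N) until both pads touch the tin, 0.6 to 3.5 rad on, by feel; then resistance climbs by some 0.3 Nm a rad. Properly snug: 0.12 to 0.2 Nm, 4 to 6 N pushed squarely near a spoke's end, more if askew. Stays put.
- lever_pivot (a point): axis of the cam lever's vertical hinge pin, on the skewer axis at clamp y about -81 mm (it moves to +y by 4 mm per rad of nut), 50 mm above the worktop, outside the moving jaw.
- lever_tip (a point): far end of the black cam lever, 95 mm from its pivot, 50 mm above the worktop; the lever is a flat bar 10 mm thick and 18 to 22 mm high.
- clamp_lever (a joint): lever swing, rad, in a level plane; start 0 to 0.25. 0: open, pointing straight out along clamp -y. Grows as it swings towards the robot; at 1.57 it lies along the moving jaw, pointing to clamp -x; end stop 1.6. Over centre at 1.45, then it stays shut. The cam moves the pad 5 mm, all after 0.3 rad. With the nut snug, closing takes up to 6 to 12 N at 75 mm from the pivot.
- clamp_pad: black rubber pad of the moving jaw, 50 mm wide, 44 high, 10 thick, sprung. Origin: centre of its face to the tin. If the nut just touches, the closed lever grips with about 25 N, too weakly; each 0.1 rad more of nut adds 2.5 N; a steady 52 N is too tight, a moment over 75 N dents the tin. The fixed jaw has a like pad, which stands out by an unknown amount, up to 9 mm different between starts.
- tin: the food tin, closed, 57 mm in diameter, 72 mm high, standing on the clamp's base plate between the two pads. Origin: centre of its underside.
- mug: dark grey and white mug, 97 mm high, a bystander
- tea_box: dark box of tea bags, 69 x 122 x 112 mm, a bystander
- honey_jar: glass jar with dark lid, 61 mm in diameter, 82 mm high, a bystander
- salt_shaker: cream shaker with black top, 45 x 78 mm, a bystander
- pepper_shaker: cream shaker with black top, 45 x 78 mm, a bystander
- spoon: steel measuring spoon, 128 mm long, a bystander
Not all that is in view belongs to the job. Leave any blue look-alike of the tin alone.

How it is judged:
By the outcome, as a careful person would: the job done as asked, in the order asked, and still so for the second after the job is handed in, with the robot touching nothing.
It also fails if it takes over 72 s, if anything falls off the work surface, if the arm or the gripper's body presses on something with over 40 N, if the wrist force passes 120 N, or if a joint passes its speed limit or range.

## Working session

There is one attempt and no reset: what is moved stays moved. The work goes in short steps, Python scripts to look and compute and a tool call to move; the robot and the scene stay as the last step left them, time stands still between calls to the robot, and variables do not carry over. Pictures are saved under pics/ and viewed, about 8 in all and at most 12, crops included, and the job is handed in when it is done.

Besides the shell and the picture viewer there is one more tool, called after ">>>" by a JSON object that holds its "name" and its "arguments", one argument or row to a line. arm_command: Moves the arm, as the interface text tells. Its arguments: {"type":"object","properties":{"steps":{"type":"array","items":{"type":"array","items":{"type":"array","items":{"type":"number"}}}}},"required":["steps"]}

```bash
ls; mkdir -p pics; cat > h.py <<'E'
import numpy as np, cv2
from plant import robot
def snap(n):
    s=robot.snapshot(n); return s
def save(s,f,crop=None,k=1):
    im=s["frame"][:,:,::-1]
    if crop: im=im[crop[1]:crop[3],crop[0]:crop[2]]
    cv2.imwrite("pics/"+f,cv2.resize(np.ascontiguousarray(im),None,fx=k,fy=k,interpolation=cv2.INTER_CUBIC))
def world(s,u,v,z=None):
    """depth point, or ray onto plane z"""
    u=np.atleast_1d(u).astype(float);v=np.atleast_1d(v).astype(float)
    W=np.linalg.inv(s["world_to_cam"]);r=np.linalg.inv(s["mtx"])@np.vstack([u,v,np.ones_like(u)])
    d=W[:3,:3]@r;o=W[:3,3:4]
    t=s["range_z"][v.astype(int),u.astype(int)] if z is None else (z-o[2])/d[2]
    return (o+d*t).T
def proj(s,P):
    P=np.atleast_2d(P);c=s["world_to_cam"]@np.c_[P,np.ones(len(P))].T
    p=s["mtx"]@c[:3];return (p[:2]/p[2]).T
E
python3 - <<'E'
from h import *
for n in("scene","top"):
    s=snap(n);save(s,n+".png");np.savez("pics/"+n+".npz",**s)
    print(n,np.linalg.inv(s["world_to_cam"])[:3].round(3).tolist())
st=robot.read_state();print({k:np.round(v,3).tolist() for k,v in st.items()})
E
```

```text
pics
scene [[0.836, -0.324, 0.442, -0.229], [-0.548, -0.527, 0.65, -1.141], [0.023, -0.786, -0.618, 1.044]]
top [[0.01, -0.993, 0.117, 0.311], [-1.0, -0.009, 0.006, -0.111], [-0.005, -0.117, -0.993, 1.491]]
{'time_s': 0.1, 'joint_positions': [71.035, 30.772, -0.253, 88.164, 0.148, 61.152, -4.08], 'joint_vel': [-0.006, -0.143, 0.034, -0.191, 0.032, 0.004, 0.019], 'effort': [0.003, -57.207, 0.994, -25.222, -0.056, 0.013, 0.0], 'ee_pos': [0.17, -0.627, 0.218], 'eef_rot': [[-0.001, 0.965, 0.262], [0.001, 0.262, -0.965], [-1.0, -0.0, -0.002]], 'ft_force': [0.194, 0.586, -0.747], 'torque': [-0.024, 0.033, 0.007], 'opening': 1.0}
```

View pics/scene.png

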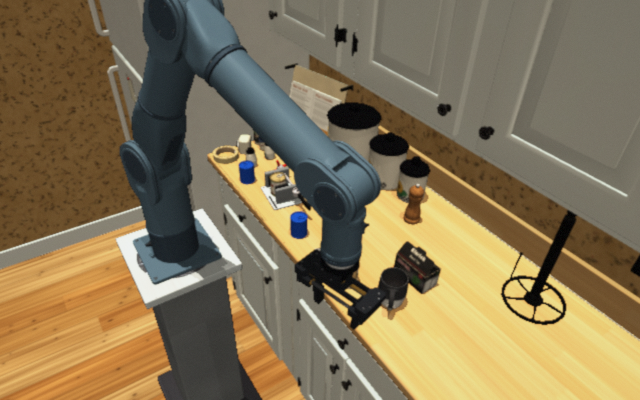

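View pics/top.png

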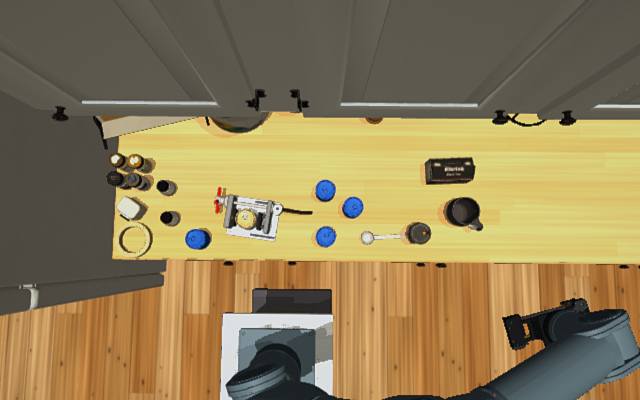

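The top view shows the clamp at about (250,217), with the red nut at (220,200) and the black lever at about (275..312,211). The blue tins at (198,239), (325,190), (352,207) and (325,237) are look-alikes. Next is a close crop and some measurements.

```bash
python3 - <<'E'
from h import *
s=dict(np.load("pics/top.npz"));save(s,"c1.png",(190,170,350,260),5)
f=s["frame"].astype(int);R,G,B=f[...,0],f[...,1],f[...,2]
m=(R>120)&(G<70)&(B<70);m[:, :190]=0;m[:,240:]=0
v,u=np.nonzero(m);P=world(s,u,v)
for a,b,p in zip(u,v,P): print(a,b,p.round(3))
m=(R<60)&(G<60)&(B<60);m[:,:284]=0;m[:,315:]=0;m[:202]=0;m[222:]=0
v,u=np.nonzero(m);print("lever",[(a,b,p.round(3).tolist()) for a,b,p in zip(u,v,world(s,u,v))])
# base plate: bright/white pixels with depth near z=8mm
m=(R>150)&(B>150);m[:,:220]=0;m[:,290:]=0;m[:190]=0;m[245:]=0
c=max(cv2.findContours(m.astype(np.uint8),0,2)[0],key=cv2.contourArea);r=cv2.boxPoints(cv2.minAreaRect(c))
print("base",r,world(s,r[:,0],r[:,1],.008).round(3))
E
```

```text
219 187 [0.506 0.169 0.064]
218 188 [0.503 0.171 0.067]
219 188 [0.503 0.168 0.069]
220 188 [0.503 0.165 0.068]
218 189 [0.501 0.172 0.059]
219 189 [0.501 0.169 0.061]
220 189 [0.501 0.166 0.062]
218 190 [0.497 0.17  0.07 ]
219 190 [0.498 0.169 0.061]
220 190 [0.498 0.167 0.059]
218 191 [0.495 0.171 0.063]
219 191 [0.495 0.169 0.061]
220 191 [0.496 0.167 0.059]
218 192 [0.493 0.173 0.057]
219 192 [0.493 0.17  0.055]
220 192 [0.493 0.167 0.058]
218 193 [0.489 0.171 0.065]
219 193 [0.49  0.169 0.061]
220 193 [0.49  0.167 0.058]
218 194 [0.487 0.172 0.06 ]
219 194 [0.487 0.169 0.059]
218 195 [0.484 0.171 0.063]
219 195 [0.484 0.168 0.062]
215 201 [0.465 0.176 0.08 ]
216 201 [0.464 0.172 0.086]
214 202 [0.461 0.177 0.084]
215 202 [0.46  0.173 0.092]
216 202 [0.461 0.171 0.09 ]
215 203 [0.459 0.175 0.081]
216 203 [0.458 0.171 0.086]
216 204 [0.459 0.178 0.051]
216 205 [0.456 0.178 0.053]
217 205 [0.456 0.176 0.05 ]
218 205 [0.456 0.172 0.054]
219 205 [0.457 0.17  0.049]
216 206 [0.454 0.18  0.042]
217 206 [0.454 0.176 0.046]
218 206 [0.454 0.174 0.044]
216 207 [0.451 0.179 0.048]
217 207 
[... 3444 characters left out ...]
055]), (np.int64(303), np.int64(213), [0.435, -0.07, 0.06]), (np.int64(304), np.int64(213), [0.435, -0.073, 0.061]), (np.int64(305), np.int64(213), [0.435, -0.076, 0.063]), (np.int64(306), np.int64(213), [0.435, -0.079, 0.06]), (np.int64(307), np.int64(213), [0.435, -0.082, 0.057]), (np.int64(308), np.int64(213), [0.435, -0.084, 0.06]), (np.int64(309), np.int64(213), [0.435, -0.087, 0.059]), (np.int64(310), np.int64(213), [0.435, -0.09, 0.057]), (np.int64(311), np.int64(213), [0.435, -0.093, 0.058])]
base [[225.60953 233.5772 ]
 [231.41743 195.24507]
 [282.07272 202.92012]
 [276.26483 241.25224]] [[ 0.377  0.156  0.008]
 [ 0.49   0.142  0.008]
 [ 0.469 -0.007  0.008]
 [ 0.356  0.008  0.008]]
```

View pics/c1.png

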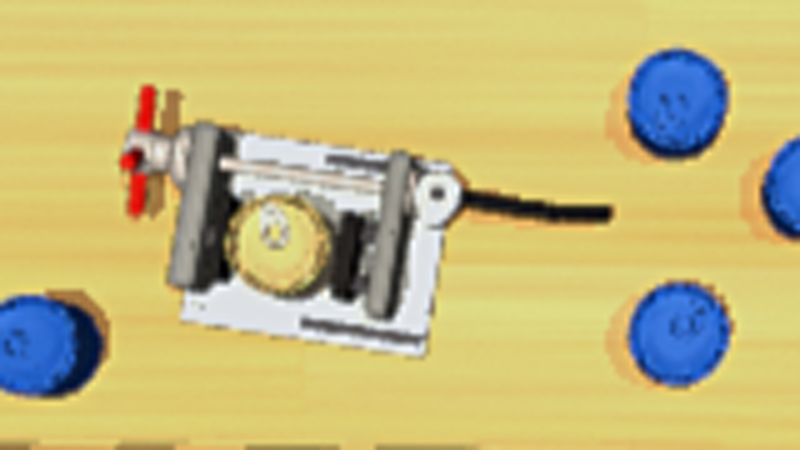

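The crop confirms the choice: a yellow tin between grey jaws, red nut at left, black lever at right, and the blue tins are not part of the job. My estimates are yaw ≈ -0.14, nut ≈ (0.472, 0.172, 0.05), nut angle ≈ 0.46 and pivot ≈ (0.447, 0.002). Moving across now with the fingers shut.

>>> {"name": "arm_command", "arguments": {
  "steps": [
    [[0.825,0.82,0,0,0,-0.81,255],[0.825,0.82,0,0,0,-0.81,255],[0.825,0.82,0,0,0,-0.81,255],[0.825,0.82,0,0,0,-0.81,255],[0.825,0.82,0,0,0,-0.81,255],[0.825,0.82,0,0,0,-0.81,255],[0.825,0.82,0,0,0,-0.81,255],[0.825,0.82,0,0,0,-0.81,255],[0.825,0.82,0,0,0,-0.81,255],[0.825,0.82,0,0,0,-0.81,255],[0.825,0.82,0,0,0,-0.81,255],[0.825,0.82,0,0,0,-0.81,255]]
  ]
}}

```text
time_s: 1.1
ee_pos: [0.5056, -0.2908, 0.2174]
eef_rot: [[0.003, 0.992, -0.13], [0.006, -0.13, -0.992], [-1.0, 0.002, -0.006]]
ft_force: [0.1, 1.3, 0.9]
opening: 0.115
```

>>> {"name": "arm_command", "arguments": {
  "steps": [
    [[0,0.99,-0.05,0,0,0,255],[0,0.99,-0.05,0,0,0,255],[0,0.99,-0.05,0,0,0,255],[0,0.99,-0.05,0,0,0,255],[0,0.99,-0.05,0,0,0,255],[0,0.99,-0.05,0,0,0,255],[0,0.99,-0.05,0,0,0,255],[0,0.99,-0.05,0,0,0,255],[0,0.99,-0.05,0,0,0,255],[0,0.99,-0.05,0,0,0,255],[0,0.99,-0.05,0,0,0,255]]
  ]
}}

```text
time_s: 2.02
ee_pos: [0.5045, 0.113, 0.1972]
eef_rot: [[0.002, 0.993, -0.12], [0.009, -0.12, -0.993], [-1.0, 0.001, -0.01]]
ft_force: [-0.5, -0.5, 0.1]
opening: -0.001
```

```bash
python3 - <<'E'
from h import *
s=snap("wrist");save(s,"w1.png");np.savez("pics/w1.npz",**s)
print(np.linalg.inv(s["world_to_cam"])[:3].round(3).tolist())
f=s["frame"].astype(int);R,G,B=f[...,0],f[...,1],f[...,2]
m=((R>110)&(G<70)&(B<70)).astype(np.uint8)
n,l,st,c=cv2.connectedComponentsWithStats(m)
for i in range(1,n):
    if st[i,4]>30:
        v,u=np.nonzero(l==i);P=world(s,u,v);print(st[i],np.median(P,0).round(3),P[np.argmin(P[:,0])].round(3),P[np.argmax(P[:,0])].round(3),P[np.argmax(P[:,2])].round(3))
E
```

```text
[[-0.12, -0.945, -0.303, 0.583], [-0.993, 0.111, 0.045, 0.102], [-0.009, 0.307, -0.952, 0.364]]
[252 189  11  26 199] [0.495 0.169 0.062] [0.482 0.169 0.059] [0.583 0.102 0.364] [0.583 0.102 0.364]
[259 235   7  18  75] [0.444 0.174 0.046] [ 0.416  0.186 -0.001] [0.457 0.172 0.051] [0.457 0.172 0.051]
[249 242  10   9  63] [0.462 0.173 0.087] [0.457 0.173 0.084] [0.466 0.173 0.086] [0.463 0.174 0.088]
[496 363   8  14  51] [-0.703 -0.577 -0.913] [-0.751 -0.579 -0.916] [-0.67  -0.564 -0.91 ] [-0.742 -0.57  -0.907]
[510 364   4  26  50] [-0.772 -0.636 -0.914] [-0.835 -0.642 -0.916] [-0.686 -0.637 -0.913] [-0.724 -0.635 -0.906]
[295 375   9  15  32] [-0.682  0.344 -0.913] [-0.73   0.342 -0.92 ] [0.583 0.102 0.364] [0.583 0.102 0.364]
[164 383   7  16  33] [-0.645  0.962 -0.913] [-0.708  0.963 -0.913] [-0.616  0.968 -0.912] [-0.654  0.956 -0.907]
```

View pics/w1.png

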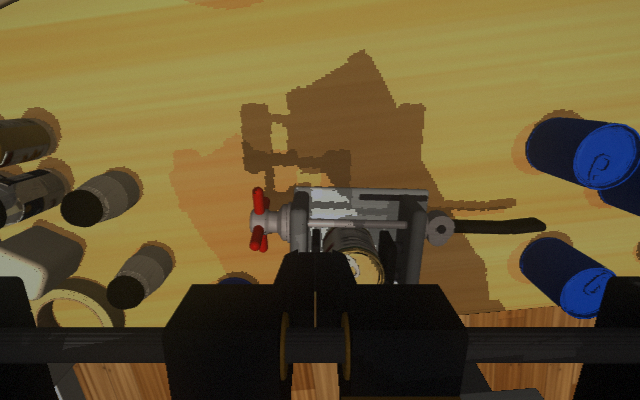

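The wrist view agrees: the nut is at about (257,220), its centre is ≈ (0.472, 0.172), and the top spoke leans towards the robot. I'll lower the finger behind the top spoke.

>>> {"name": "arm_command", "arguments": {
  "steps": [
    [[-0.056,0.155,0,0,0,0,255],[-0.056,0.155,0,0,0,0,255],[-0.056,0.155,-0.1,0,0,0,255],[-0.056,0.155,-0.2,0,0,0,255],[-0.056,0.155,-0.26,0,0,0,255],[-0.056,0.155,-0.31,0,0,0,255],[-0.056,0.155,-0.31,0,0,0,255],[-0.056,0.155,-0.31,0,0,0,255]]
  ]
}}

```text
time_s: 2.73
ee_pos: [0.4821, 0.1693, 0.0726]
eef_rot: [[0.0, 0.992, -0.124], [0.005, -0.124, -0.992], [-1.0, -0.001, -0.005]]
ft_force: [1.4, 1.2, 0.1]
opening: 0.007
```

```bash
python3 - <<'E'
from h import *
s=snap("scene");save(s,"c2.png",(240,140,340,220),6)
print(robot.read_state()["ft_force"])
E
```

```text
[0.00726796 0.64981821 0.33244902]
```

View pics/c2.png

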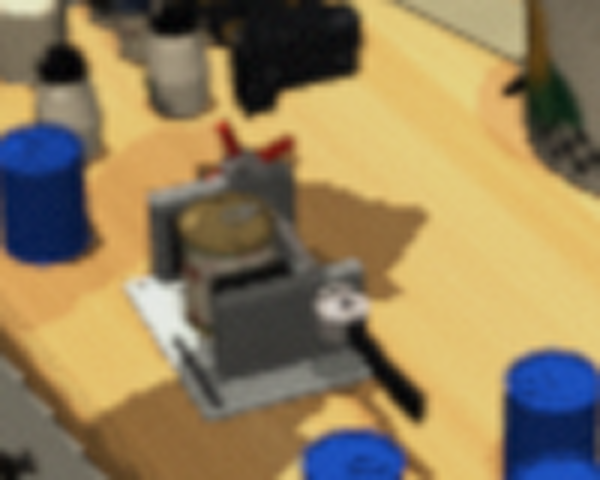

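```bash
python3 - <<'E'
from h import *
s=snap("scene")
q=lambda P:((proj(s,P)-[240,140])*6).round().tolist()
print(q([.482,.169,.073]),q([.472,.172,.05]),q([.456,.174,.085]),q([.447,.002,.05]),q([.436,-.093,.05]))
save(s,"s3.png")
print(robot.read_state()["ee_pos"])
t=snap("top");im=t["frame"][:,:,::-1][130:290,100:400];i2=s["frame"][:,:,::-1][60:260,180:480]
cv2.imwrite("pics/both.png",np.vstack([cv2.resize(im,None,fx=2,fy=2),cv2.resize(i2,(600,270))]))
E
```

```text
[[255.0, 131.0]] [[240.0, 164.0]] [[214.0, 123.0]] [[344.0, 314.0]] [[414.0, 406.0]]
[0.48360253 0.17044811 0.07432395]
```

View pics/both.png

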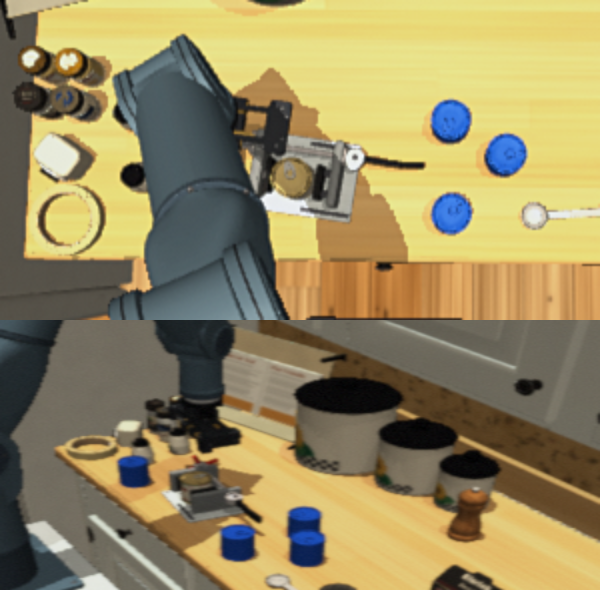

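```bash
python3 - <<'E'
from h import *
s=snap("scene")
U,V=np.meshgrid(np.arange(275,300),np.arange(140,172));u,v=U.ravel(),V.ravel()
P=world(s,u,v);c=s["frame"][v,u].astype(int)
k=(c.max(1)<70)&(P[:,0]>.44)&(P[:,0]<.53)&(P[:,1]<.215)&(P[:,1]>.13)&(P[:,2]<.11)
o=np.argsort(P[k][:,2])[:12]
print(np.c_[u[k],v[k],P[k].round(3)][o])
for i in range(4): snap("scene");st=robot.read_state();print(np.round(st["ft_force"],2),np.round(st["ee_pos"],4))
E
```

```text
[[2.79e+02 1.71e+02 4.47e-01 1.34e-01 6.40e-02]
 [2.82e+02 1.70e+02 4.58e-01 1.31e-01 6.70e-02]
 [2.80e+02 1.70e+02 4.52e-01 1.35e-01 6.70e-02]
 [2.79e+02 1.70e+02 4.48e-01 1.36e-01 6.70e-02]
 [2.83e+02 1.69e+02 4.63e-01 1.31e-01 6.90e-02]
 [2.81e+02 1.69e+02 4.56e-01 1.35e-01 7.00e-02]
 [2.82e+02 1.69e+02 4.58e-01 1.31e-01 7.10e-02]
 [2.84e+02 1.68e+02 4.67e-01 1.31e-01 7.20e-02]
 [2.81e+02 1.68e+02 4.58e-01 1.37e-01 7.30e-02]
 [2.83e+02 1.68e+02 4.64e-01 1.33e-01 7.30e-02]
 [2.80e+02 1.69e+02 4.51e-01 1.32e-01 7.30e-02]
 [2.80e+02 1.55e+02 4.78e-01 1.79e-01 9.90e-02]]
[0.21 0.28 0.42] [0.4836 0.171  0.0745]
[-0.61 -0.94  0.32] [0.4834 0.1711 0.0743]
[ 0.23  0.16 -0.5 ] [0.4832 0.1711 0.0741]
[0.22 0.07 1.04] [0.483  0.1711 0.0739]
```

>>> {"name": "arm_command", "arguments": {
  "steps": [
    [[-0.013,0.002,0,0,0,0,255],[-0.026,0.004,0,0,0,0,255],[-0.039,0.006,0,0,0,0,255],[-0.052,0.0075,0,0,0,0,255],[-0.052,0.0075,0,0,0,0,255]]
  ]
}}

```text
time_s: 3.55
ee_pos: [0.4605, 0.1743, 0.0737]
eef_rot: [[0.002, 0.993, -0.122], [0.007, -0.122, -0.993], [-1.0, 0.001, -0.007]]
ft_force: [0.2, -0.0, -0.6]
opening: 0.009
```

```bash
cat >> h.py <<'E'
def nut():
    """red spoke pixels -> clamp-plane angle of each spoke, mod 90"""
    out={}
    for n in("wrist","scene","top"):
        s=snap(n);f=s["frame"].astype(int);R,G,B=f[...,0],f[...,1],f[...,2]
        v,u=np.nonzero((R>100)&(G<.6*R)&(B<.6*R));P=world(s,u,v)
        d=P-[.472,.172,.05];x=d@[.99,-.14,0];y=d@[.14,.99,0];z=d[:,2]
        r=np.hypot(x,z);k=(r>14)&(r<46)&(abs(y)<.014*0+.02) if 0 else (r>.018)&(r<.046)&(abs(y)<.016)
        a=np.degrees(np.arctan2(-x[k],z[k]));out[n]=np.histogram(a,np.arange(-180,181,15))[0]
        h=out[n];print(n,{int(-180+15*i):int(c) for i,c in enumerate(h) if c>1})
E
python3 - <<'E'
from h import *
nut();st=robot.read_state();print(np.round(st["ft_force"],2),np.round(st["ee_pos"],4))
E
```

```text
wrist {-75: 262, -60: 44, 0: 3, 15: 6}
scene {-75: 8, -60: 2, 15: 7}
top {}
[-0.14  0.26  0.71] [0.4622 0.1741 0.0739]
```

```bash
python3 - <<'E'
from h import *
w=snap("wrist");s=snap("scene")
print(proj(w,[[.461,.174,.074],[.472,.172,.05]]),(proj(s,[[.461,.174,.074]])-[255,135])*8)
a=cv2.resize(w["frame"][170:320,200:400],(600,450));b=cv2.resize(s["frame"][135:185,255:305],(400,400))
a=cv2.copyMakeBorder(a,0,0,0,0,0);cv2.imwrite("pics/d.png",cv2.resize(np.hstack([a,cv2.resize(b,(450,450))]),(798,342))[:,:,::-1])
np.savez("pics/w2.npz",**w)
E
```

```text
[[316.04411022 252.19593307]
 [317.3039226  216.92790476]] [[175.13965297 221.10605815]]
```

View pics/d.png

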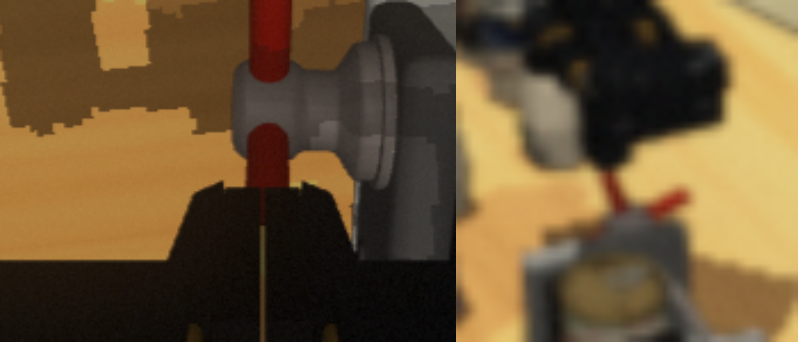

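```bash
cat >> h.py <<'E'
def lag(s):
    """upper edge line of the +x spoke from a wrist view: slope angle and offset"""
    f=s["frame"].astype(int);R,G,B=f[...,0],f[...,1],f[...,2]
    v,u=np.nonzero((R>90)&(G<.5*R)&(B<.5*R));P=world(s,u,v)
    d=P-[.472,.172,.05];x=d@[.99,-.14,0];y=d@[.14,.99,0];z=d[:,2]
    k=(x>.012)&(x<.045)&(abs(y)<.012)&(abs(z)<.05);x,y,z=x[k],y[k],z[k]
    c=abs(y-np.median(y))<.0025;x,z=x[c],z[c]
    p=np.polyfit(x,z,1);p=np.polyfit(x[abs(z-np.polyval(p,x))<.003],z[abs(z-np.polyval(p,x))<.003],1)
    print("lag spoke a=%.3f top at x=25: %.4f n=%d xmax %.3f"%(np.arctan(p[0]),np.polyval(p,.025),len(x),x.max()))
E
python3 - <<'E'
from h import *
for n in("w1","w2"): lag(dict(np.load(f"pics/{n}.npz")))
E
```

```text
lag spoke a=0.253 top at x=25: 0.0130 n=131 xmax 0.037
lag spoke a=0.197 top at x=25: 0.0133 n=293 xmax 0.037
```

```bash
python3 - <<'E'
from h import *
w=snap("wrist");s=snap("scene")
for r in range(244,270,3): print(r,[ (world(w,c,r)[0].round(3).tolist(),w["frame"][r,c].tolist()) for c in (305,317)])
print(proj(w,[[.464,.174,.087],[.472,.172,.063]]))
for r in range(150,170): print(r,[(world(s,c,r)[0].round(3).tolist(),s["frame"][r,c].tolist()) for c in (272,274)])
E
```

```text
244 [([0.434, 0.186, 0.001], [178, 122, 59]), ([0.468, 0.173, 0.078], [71, 15, 9])]
247 [([0.431, 0.186, -0.0], [178, 123, 60]), ([0.468, 0.173, 0.081], [72, 17, 11])]
250 [([0.429, 0.187, 0.001], [174, 123, 57]), ([0.467, 0.173, 0.083], [70, 12, 8])]
253 [([0.472, 0.178, 0.096], [25, 16, 7]), ([0.471, 0.172, 0.096], [22, 16, 8])]
256 [([0.471, 0.178, 0.097], [23, 16, 7]), ([0.471, 0.172, 0.098], [23, 17, 10])]
259 [([0.472, 0.178, 0.101], [24, 19, 13]), ([0.471, 0.172, 0.101], [21, 15, 10])]
262 [([0.471, 0.178, 0.103], [24, 16, 12]), ([0.471, 0.172, 0.104], [19, 13, 10])]
265 [([0.471, 0.177, 0.107], [23, 17, 9]), ([0.471, 0.172, 0.108], [20, 13, 12])]
268 [([0.472, 0.177, 0.11], [23, 17, 8]), ([0.471, 0.172, 0.11], [20, 14, 7])]
[[315.11921641 258.72126649]
 [317.21799478 225.39385824]]
150 [([0.512, 0.309, 0.042], [100, 91, 76]), ([0.453, 0.177, 0.13], [13, 13, 14])]
151 [([0.511, 0.308, 0.038], [106, 97, 81]), ([0.454, 0.18, 0.124], [10, 10, 7])]
152 [([0.509, 0.304, 0.036], [112, 102, 83]), ([0.455, 0.181, 0.119], [17, 16, 15])]
153 [([0.507, 0.3, 0.034], [107, 98, 81]), ([0.45
[... 701 characters left out ...]
2, 114])]
162 [([0.498, 0.287, 0.001], [216, 164, 94]), ([0.508, 0.288, -0.003], [224, 186, 110])]
163 [([0.497, 0.285, -0.002], [215, 164, 93]), ([0.504, 0.282, -0.003], [223, 182, 107])]
164 [([0.49, 0.272, 0.003], [213, 161, 89]), ([0.499, 0.272, -0.0], [225, 186, 107])]
165 [([0.488, 0.269, 0.0], [213, 160, 89]), ([0.495, 0.264, 0.001], [219, 173, 99])]
166 [([0.483, 0.258, 0.004], [207, 155, 87]), ([0.489, 0.254, 0.004], [206, 155, 86])]
167 [([0.481, 0.256, 0.001], [157, 114, 62]), ([0.486, 0.248, 0.004], [152, 110, 60])]
168 [([0.478, 0.249, 0.001], [112, 81, 46]), ([0.483, 0.242, 0.004], [104, 73, 38])]
169 [([0.475, 0.245, -0.0], [98, 75, 48]), ([0.449, 0.177, 0.048], [84, 58, 41])]
```

```bash
python3 - <<'E'
from h import *
w=dict(np.load("pics/w2.npz"))
for c in (230,260,350,370,400,440): print(c,[world(w,c,r)[0].round(3).tolist() for r in (275,286,292,300,320)])
E
```

```text
230 [[0.414, 0.248, 0.0], [0.497, 0.191, 0.164], [0.498, 0.19, 0.168], [0.498, 0.189, 0.171], [0.498, 0.187, 0.179]]
260 [[0.411, 0.225, 0.0], [0.497, 0.183, 0.165], [0.497, 0.183, 0.167], [0.497, 0.182, 0.171], [0.497, 0.181, 0.179]]
350 [[0.47, 0.159, 0.118], [0.495, 0.161, 0.165], [0.494, 0.161, 0.168], [0.494, 0.162, 0.171], [0.494, 0.162, 0.178]]
370 [[0.441, 0.146, 0.069], [0.494, 0.156, 0.166], [0.494, 0.156, 0.168], [0.494, 0.157, 0.171], [0.494, 0.158, 0.179]]
400 [[0.432, 0.127, 0.058], [0.493, 0.149, 0.165], [0.493, 0.149, 0.168], [0.493, 0.15, 0.171], [0.493, 0.152, 0.178]]
440 [[0.439, 0.109, 0.072], [0.436, 0.111, 0.079], [0.492, 0.14, 0.168], [0.492, 0.141, 0.17], [0.493, 0.144, 0.179]]
```

Both cameras show that the real fingertips end at z ≈ 0.096, about 22 mm above the reported TCP z, so the fingers passed over the spoke. I'll correct the height and push again.

>>> {"name": "arm_command", "arguments": {
  "steps": [
    [[0.03,-0.004,0,0,0,0,255],[0.0625,-0.0075,0,0,0,0,255],[0.0625,-0.0075,-0.03,0,0,0,255],[0.0625,-0.0075,-0.06,0,0,0,255],[0.0625,-0.0075,-0.06,0,0,0,255],[0.05,-0.006,-0.06,0,0,0,255],[0.0375,-0.004,-0.06,0,0,0,255],[0.025,-0.002,-0.06,0,0,0,255],[0.016,0,-0.06,0,0,0,255],[0.008,0,-0.06,0,0,0,255],[0.008,0,-0.06,0,0,0,255]]
  ]
}}

```text
time_s: 4.82
ee_pos: [0.465, 0.1745, 0.0503]
eef_rot: [[0.004, 0.992, -0.123], [0.008, -0.123, -0.992], [-1.0, 0.003, -0.008]]
ft_force: [0.6, 0.5, 0.9]
opening: 0.01
```

```bash
python3 - <<'E'
from h import *
w=snap("wrist");np.savez("pics/w3.npz",**w);st=robot.read_state();print(np.round(st["ft_force"],2),np.round(st["ee_pos"],4))
lag(w);print(world(w,317,254).round(3))
E
```

```text
[-0.   -0.18  0.35] [0.4651 0.1744 0.0502]Traceback (most recent call last):
  File "<stdin>", line 3, in <module>
  File "h.py", line 36, in lag
    p=np.polyfit(x,z,1);p=np.polyfit(x[abs(z-np.polyval(p,x))<.003],z[abs(z-np.polyval(p,x))<.003],1)
                          ~~~~~~~~~~^^^^^^^^^^^^^^^^^^^^^^^^^^^^^^^^^^^^^^^^^^^^^^^^^^^^^^^^^^^^^^^^^
    raise TypeError("expected non-empty vector for x")
TypeError: expected non-empty vector for x
```

```bash
python3 - <<'E'
from h import *
s=dict(np.load("pics/w3.npz"));f=s["frame"].astype(int);R,G,B=f[...,0],f[...,1],f[...,2]
m=((R>60)&(G<.45*R)&(B<.45*R));v,u=np.nonzero(m);P=world(s,u,v)
k=(np.linalg.norm(P-[.472,.172,.05],axis=1)<.06)
for a,b,p in list(zip(u[k],v[k],P[k].round(3)))[::max(1,k.sum()//25)]: print(a,b,p)
E
```

```text
319 171 [0.502 0.168 0.026]
319 175 [0.501 0.168 0.031]
312 178 [0.499 0.172 0.03 ]
317 180 [0.498 0.17  0.032]
321 182 [0.498 0.168 0.035]
325 184 [0.496 0.166 0.034]
311 187 [0.495 0.173 0.035]
315 189 [0.494 0.171 0.036]
320 191 [0.494 0.169 0.039]
324 193 [0.492 0.167 0.038]
328 195 [0.49  0.165 0.035]
314 198 [0.49  0.172 0.039]
318 200 [0.49  0.17  0.042]
323 202 [0.488 0.168 0.042]
311 205 [0.487 0.174 0.042]
316 207 [0.498 0.17  0.078]
318 209 [0.497 0.169 0.08 ]
315 211 [0.497 0.171 0.08 ]
310 213 [0.496 0.173 0.078]
327 214 [0.495 0.166 0.08 ]
324 216 [0.495 0.167 0.081]
322 218 [0.494 0.168 0.081]
325 220 [0.492 0.167 0.08 ]
320 223 [0.491 0.169 0.08 ]
321 229 [0.487 0.169 0.075]
316 236 [0.48  0.172 0.067]
```

Nut angle is now about 0.75, and the turn is still free. The next spoke leans at -0.8 on the far side, so I'll lift over and go behind it.

>>> {"name": "arm_command", "arguments": {
  "steps": [
    [[0,0,0.07,0,0,0,255],[0.06,-0.008,0.07,0,0,0,255],[0.126,-0.016,0.07,0,0,0,255],[0.13,-0.016,0.04,0,0,0,255],[0.13,-0.016,0,0,0,0,255],[0.13,-0.016,0,0,0,0,255],[0.115,-0.014,0,0,0,0,255],[0.1,-0.012,0,0,0,0,255],[0.09,-0.011,0,0,0,0,255],[0.09,-0.011,0,0,0,0,255]]
  ]
}}

```text
time_s: 5.7
ee_pos: [0.502, 0.1714, 0.0518]
eef_rot: [[0.007, 0.993, -0.121], [0.01, -0.122, -0.993], [-1.0, 0.006, -0.011]]
ft_force: [2.5, 0.4, 1.5]
opening: 0.004
```

>>> {"name": "arm_command", "arguments": {
  "steps": [
    [[-0.01,0,0,0,0,0,255],[-0.02,0.001,0,0,0,0,255],[-0.03,0.002,0,0,0,0,255],[-0.03,0.002,0,0,0,0,255]]
  ]
}}

```text
time_s: 6.03
ee_pos: [0.4885, 0.1723, 0.0519]
eef_rot: [[0.006, 0.993, -0.121], [0.009, -0.121, -0.993], [-1.0, 0.005, -0.01]]
ft_force: [0.6, 0.8, 2.2]
opening: 0.006
```

```bash
cat >> h.py <<'E'
def ft(n=6):
    F=[]
    for i in range(n): snap("top");st=robot.read_state();F.append(st["ft_force"])
    print("F",np.mean(F,0).round(2),"sd",np.std(F,0).round(2),"pos",np.round(st["ee_pos"],4))
E
python3 - <<'E'
from h import *
ft()
E
```

```text
F [ 0.21 -0.21  0.24] sd [0.54 0.65 0.47] pos [0.4889 0.1719 0.0513]
```

>>> {"name": "arm_command", "arguments": {
  "steps": [
    [[-0.01,0.001,0,0,0,0,255],[-0.02,0.002,0,0,0,0,255],[-0.03,0.004,0,0,0,0,255],[-0.03,0.004,0,0,0,0,255]]
  ]
}}

```text
time_s: 6.67
ee_pos: [0.4765, 0.1735, 0.0514]
eef_rot: [[0.005, 0.993, -0.121], [0.009, -0.121, -0.993], [-1.0, 0.004, -0.009]]
ft_force: [2.3, -0.6, 2.7]
opening: 0.001
```

>>> {"name": "arm_command", "arguments": {
  "steps": [
    [[-0.01,0.001,0,0,0,0,255],[-0.02,0.002,0,0,0,0,255],[-0.03,0.004,0,0,0,0,255],[-0.03,0.004,0,0,0,0,255]]
  ]
}}

```text
time_s: 7.0
ee_pos: [0.4656, 0.1751, 0.0519]
eef_rot: [[0.008, 0.993, -0.122], [0.009, -0.122, -0.993], [-1.0, 0.007, -0.01]]
ft_force: [5.5, -0.2, 0.3]
opening: 0.006
```

```bash
python3 - <<'E'
from h import *
ft()
E
```

```text
F [ 5.12 -0.59  0.98] sd [0.53 0.42 0.58] pos [0.4652 0.1751 0.0516]
```

Firm resistance now: Fx ≈ 5 N at 23.6 mm above the axis, so about 0.13 Nm. A touch more to reach the middle of the snug range.

>>> {"name": "arm_command", "arguments": {
  "steps": [
    [[-0.004,0.0005,0,0,0,0,255],[-0.0075,0.001,0,0,0,0,255],[-0.0075,0.001,0,0,0,0,255]]
  ]
}}

```text
time_s: 7.55
ee_pos: [0.4636, 0.1755, 0.0521]
eef_rot: [[0.01, 0.992, -0.122], [0.01, -0.122, -0.992], [-1.0, 0.008, -0.011]]
ft_force: [5.7, -1.0, 3.1]
opening: 0.01
```

```bash
python3 - <<'E'
from h import *
ft(8)
E
```

```text
F [ 5.84 -1.21  2.83] sd [0.49 0.56 0.45] pos [0.4635 0.1755 0.0521]
```

Torque is about 0.16–0.18 Nm, which is snug. I'll back off, lift, and cross over to the lever.

>>> {"name": "arm_command", "arguments": {
  "steps": [
    [[0.015,-0.002,0,0,0,0,255],[0.02,-0.003,0.06,0,0,0,255],[0.02,-0.003,0.15,0,0,0,255],[0.015,-0.1,0.17,0,0,0,255],[0.01,-0.2,0.17,0,0,0,255],[0.008,-0.3,0.17,0,0,0,255],[0.008,-0.4,0.17,0,0,0,255],[0.008,-0.5,0.17,0,0,0,255],[0.008,-0.6,0.17,0,0,0,255],[0.008,-0.6,0.17,0,0,0,255]]
  ]
}}

```text
time_s: 8.78
ee_pos: [0.4644, -0.073, 0.1194]
eef_rot: [[0.006, 0.991, -0.133], [0.006, -0.133, -0.991], [-1.0, 0.005, -0.007]]
ft_force: [-0.1, -0.6, -0.7]
opening: 0.008
```

```bash
python3 - <<'E'
from h import *
st=robot.read_state();print(np.round(st["joint_positions"],1),np.round(st["ee_pos"],4),np.round(st["ft_force"],2))
w=snap("wrist");t=snap("top");np.savez("pics/w4.npz",**w);np.savez("pics/t4.npz",**t)
o=(proj(w,[[.448,.0105,.06],[.436,-.085,.06],[.472,.172,.05]]));print(o)
# lever: dark pixels with height .05-.07 in either view
for n,s in(("w",w),("t",t)):
    v,u=np.nonzero(s["frame"].max(2)<75);P=world(s,u,v)
    k=(P[:,2]>.052)&(P[:,2]<.07)&(P[:,0]>.36)&(P[:,0]<.5)&(P[:,1]>-.12)&(P[:,1]<0);P=P[k]
    for y in np.arange(-.11,0,.01):
        q=P[(P[:,1]>=y)&(P[:,1]<y+.01)]
        if len(q)>3: print(n,round(y+.005,3),len(q),np.median(q,0).round(4))
save(w,"w4.png")
E
```

```text
[ 12.7  22.3 -10.7 119.    5.9  38.8 -99.5] [ 0.4644 -0.073   0.1194] [-0.14 -0.59 -0.66]
[[203.81377269 248.82842013]
 [337.82865142 248.19625037]
 [-10.37954556 239.63514542]]
w -0.105 22 [ 0.4966 -0.1064  0.0595]
w -0.085 165 [ 0.4414 -0.084   0.0599]
w -0.075 201 [ 0.4418 -0.075   0.0602]
w -0.065 198 [ 0.4419 -0.0651  0.0603]
w -0.055 171 [ 0.4424 -0.0549  0.059 ]
w -0.045 204 [ 0.4431 -0.045   0.0586]
w -0.035 215 [ 0.4446 -0.0349  0.0584]
w -0.025 199 [ 0.4462 -0.025   0.0587]
w -0.015 194 [ 0.4477 -0.015   0.0585]
w -0.005 185 [ 0.4502 -0.0056  0.0583]
```

View pics/w4.png

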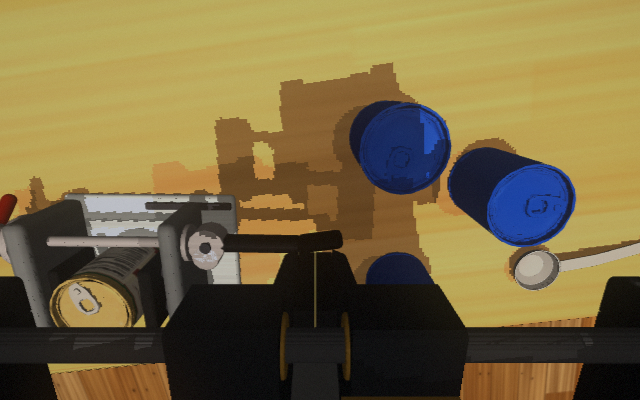

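The wrist view shows the lever bar from (222,243) to (342,238) with its centreline where expected, the tin between the pads, and the blue tins clear of the swing. I'll lower behind the lever and work out the arc.

>>> {"name": "arm_command", "arguments": {
  "steps": [
    [[0.008,0.0275,-0.08,0,0,0,255],[0.008,0.0275,-0.17,0,0,0,255],[0.008,0.0275,-0.245,0,0,0,255],[0.008,0.0275,-0.245,0,0,0,255]]
  ]
}}

```text
time_s: 9.22
ee_pos: [0.4638, -0.0517, 0.0169]
eef_rot: [[-0.004, 0.993, -0.122], [0.012, -0.122, -0.992], [-1.0, -0.005, -0.011]]
ft_force: [-0.7, 0.3, -0.3]
opening: 0.002
```

```bash
python3 - <<'E'
from h import *
st=robot.read_state();e=np.array(st["ee_pos"]);print(e.round(4),np.round(st["ft_force"],2))
P=np.array([.4505,.0105]);X=np.array([.99,-.14]);Y=np.array([.14,.99])
for d in range(0,93,6):
    t=np.radians(d);l=np.array([-np.sin(t),-np.cos(t)]);n=np.array([np.cos(t),-np.sin(t)])
    r=.074-.008*d/90
    q=r*l+(.005+.009*abs(n[0])+.0175*abs(n[1]))*n
    w=P+q[0]*X+q[1]*Y;print(d,w.round(4),((w-e[:2])/.4).round(3))
E
```

```text
[ 0.4638 -0.0517  0.0169] [-0.7   0.35 -0.31]
0 [ 0.454  -0.0647] [-0.025 -0.033]
6 [ 0.448  -0.0646] [-0.04  -0.032]
12 [ 0.4419 -0.064 ] [-0.055 -0.031]
18 [ 0.4357 -0.0629] [-0.07  -0.028]
24 [ 0.4296 -0.0612] [-0.086 -0.024]
30 [ 0.4235 -0.0589] [-0.101 -0.018]
36 [ 0.4175 -0.0561] [-0.116 -0.011]
42 [ 0.4117 -0.0525] [-0.13  -0.002]
48 [ 0.4061 -0.0484] [-0.144  0.008]
54 [ 0.4008 -0.0435] [-0.157  0.02 ]
60 [ 0.396 -0.038] [-0.169  0.034]
66 [ 0.3918 -0.0319] [-0.18  0.05]
72 [ 0.3881 -0.0252] [-0.189  0.066]
78 [ 0.3853 -0.018 ] [-0.196  0.084]
84 [ 0.3832 -0.0104] [-0.202  0.103]
90 [ 0.382  -0.0025] [-0.205  0.123]
```

>>> {"name": "arm_command", "arguments": {
  "steps": [
    [[-0.005,-0.033,0,0,0,0,255],[-0.025,-0.033,0,0,0,0,255],[-0.04,-0.032,0,0,0,0,255],[-0.055,-0.031,0,0,0,0,255],[-0.07,-0.028,0,0,0,0,255],[-0.086,-0.024,0,0,0,0,255],[-0.101,-0.018,0,0,0,0,255],[-0.101,-0.018,0,0,0,0,255]]
  ]
}}

```text
time_s: 9.88
ee_pos: [0.4263, -0.0585, 0.0184]
eef_rot: [[0.004, 0.993, -0.122], [0.012, -0.122, -0.992], [-1.0, 0.002, -0.012]]
ft_force: [9.7, -0.9, -1.6]
opening: 0.002
```

>>> {"name": "arm_command", "arguments": {
  "steps": [
    [[-0.018,-0.008,0,0,0,0,255],[-0.038,-0.01,0,0,0,0,255],[-0.046,-0.006,0,0,0,0,255],[-0.054,0,0,0,0,0,255],[-0.061,0.007,0,0,0,0,255],[-0.067,0.014,0,0,0,0,255],[-0.067,0.014,0,0,0,0,255]]
  ]
}}

```text
time_s: 10.47
ee_pos: [0.4063, -0.0534, 0.0206]
eef_rot: [[0.017, 0.992, -0.122], [0.011, -0.123, -0.992], [-1.0, 0.016, -0.013]]
ft_force: [13.1, -4.7, -1.7]
opening: 0.001
```

>>> {"name": "arm_command", "arguments": {
  "steps": [
    [[-0.024,0.012,0,0,0,0,255],[-0.034,0.025,0,0,0,0,255],[-0.039,0.033,0,0,0,0,255],[-0.043,0.042,0,0,0,0,255],[-0.043,0.042,0,0,0,0,255]]
  ]
}}

```text
time_s: 10.88
ee_pos: [0.3958, -0.0376, 0.0226]
eef_rot: [[0.031, 0.992, -0.124], [0.01, -0.125, -0.992], [-0.999, 0.029, -0.014]]
ft_force: [14.3, -7.8, -5.3]
opening: 0.005
```

```bash
cat >> h.py <<'E'
def lev():
    st=robot.read_state();e=np.array(st["ee_pos"]);f=np.array(st["ft_force"])
    X=np.array([.99,-.14]);Y=np.array([.14,.99]);d=e[:2]-[.4505,.0105]
    q=np.array([d@X,d@Y])+[-.009,.0175];F=np.array([f[:2]@X,f[:2]@Y]);r=np.hypot(*q)
    print("lever deg %.1f r %.3f torque %.2f F %.1f"%(np.degrees(np.arctan2(-q[0],-q[1])+.005/r),r,q[0]*F[1]-q[1]*F[0],np.hypot(*F)),e.round(4),np.round(st["joint_positions"],1))
E
python3 -c "
from h import *
lev()"
```

```text
lever deg 60.4 r 0.068 torque 0.90 F 16.3 [ 0.3958 -0.0376  0.0226] [   6.    28.5   -7.7  132.3   10.1   17.9 -107.4]
```

Joint 4 is close to its limit because the reach is too short. I'll tilt the tool so the fingers point back towards the robot while holding the lever.

>>> {"name": "arm_command", "arguments": {
  "steps": [
    [[-0.025,0.006,-0.004,0,0.2,0,255],[-0.03,0.01,-0.008,0,0.4,0,255],[-0.037,0.013,-0.01,0,0.6,0,255],[-0.037,0.013,-0.01,0,0.6,0,255]]
  ]
}}

```text
time_s: 11.22
ee_pos: [0.3872, -0.0344, 0.0194]
eef_rot: [[-0.261, 0.957, -0.124], [0.008, -0.126, -0.992], [-0.965, -0.26, 0.025]]
ft_force: [9.5, -6.7, 3.4]
opening: 0.001
```

```bash
python3 -c "
from h import *
lev();print(np.round(robot.read_state()['ft_force'],1))"
```

```text
lever deg 65.1 r 0.075 torque 0.72 F 11.6 [ 0.3872 -0.0344  0.0194] [   6.9   35.5   -9.6  119.6    7.2   40.7 -105.1]
[ 9.5 -6.7  3.4]
```

>>> {"name": "arm_command", "arguments": {
  "steps": [
    [[-0.015,0.015,0,0,0,0,255],[-0.018,0.026,0,0,0,0,255],[-0.02,0.036,0,0,0,0,255],[-0.023,0.045,0,0,0,0,255],[-0.025,0.054,0,0,0,0,255],[-0.025,0.054,0,0,0,0,255]]
  ]
}}

```text
time_s: 11.72
ee_pos: [0.3808, -0.0145, 0.0204]
eef_rot: [[-0.254, 0.959, -0.125], [0.006, -0.127, -0.992], [-0.967, -0.253, 0.027]]
ft_force: [6.6, -7.4, 1.4]
opening: 0.007
```

```bash
python3 -c "
from h import *
lev();print(np.round(robot.read_state()['ft_force'],1))"
```

```text
lever deg 80.9 r 0.076 torque 0.60 F 9.9 [ 0.3808 -0.0145  0.0204] [   4.7   34.8  -10.   121.     6.8   39.6 -107.4]
[ 6.6 -7.4  1.4]
```

>>> {"name": "arm_command", "arguments": {
  "steps": [
    [[-0.004,0.012,0,0,0,0,255],[-0.004,0.021,0,0,0,0,255],[-0.004,0.03,0,0,0,0,255],[-0.004,0.038,0,0,0,0,255],[-0.004,0.038,0,0,0,0,255]]
  ]
}}

```text
time_s: 12.13
ee_pos: [0.3812, -0.0033, 0.0213]
eef_rot: [[-0.25, 0.96, -0.127], [0.001, -0.131, -0.991], [-0.968, -0.248, 0.032]]
ft_force: [6.1, -13.5, 2.4]
opening: 0.008
```

```bash
python3 -c "
from h import *
lev();print(np.round(robot.read_state()['ft_force'],1))"
```

```text
lever deg 89.3 r 0.076 torque 0.99 F 14.8 [ 0.3812 -0.0033  0.0213] [   3.2   34.6  -10.1  121.2    6.6   39.3 -109.1]
[  6.1 -13.5   2.4]
```

The force is climbing again just past over-centre, so this is probably the end stop. Backing off to look.

>>> {"name": "arm_command", "arguments": {
  "steps": [
    [[0,-0.02,0,0,0,0,255],[0,-0.04,0,0,0,0,255],[0,-0.05,0.05,0,0,0,255],[0,-0.06,0.15,0,0,0,255],[0.02,-0.1,0.25,0,-0.1,0,255],[0.1,-0.15,0.3,0,-0.3,0,255],[0.2,-0.2,0.3,0,-0.5,0,255],[0.2,-0.2,0.3,0,-0.5,0,255],[0.2,-0.2,0.3,0,-0.5,0,255]]
  ]
}}

```text
time_s: 12.88
ee_pos: [0.4607, -0.0843, 0.1418]
eef_rot: [[-0.003, 0.991, -0.133], [0.001, -0.133, -0.991], [-1.0, -0.003, -0.0]]
ft_force: [-0.2, 0.5, -0.2]
opening: 0.006
```

```bash
python3 - <<'E'
from h import *
t=snap("top");s=snap("scene");w=snap("wrist")
print(proj(t,[[.4505,.0105,.055]]),proj(s,[[.4505,.0105,.055]]))
for n,q in(("t",t),("s",s),("w",w)):
    v,u=np.nonzero(q["frame"].max(2)<75);P=world(q,u,v)
    k=(P[:,2]>.05)&(P[:,2]<.066)&(P[:,0]>.33)&(P[:,0]<.45)&(P[:,1]>-.06)&(P[:,1]<.05);P=P[k]
    for x in np.arange(.34,.45,.015):
        z=P[(P[:,0]>=x)&(P[:,0]<x+.015)]
        if len(z)>2: print(n,len(z),np.median(z,0).round(4))
a=cv2.resize(t["frame"][170:260,190:310],(600,450));b=cv2.resize(s["frame"][140:220,240:340],(500,400))
cv2.imwrite("pics/e.png",cv2.resize(np.hstack([a,cv2.resize(b,(562,450))]),(798,309))[:,:,::-1])
st=robot.read_state();print(np.round(st["ft_force"],2),np.round(st["ee_pos"],3))
E
```

```text
[[274.66419793 207.42603463]] [[296.9489929 189.7003263]]
t 20 [0.3638 0.0189 0.0592]
t 16 [0.3779 0.0191 0.0583]
t 19 [0.3915 0.0192 0.0576]
t 24 [0.4063 0.0167 0.0585]
t 19 [0.423  0.014  0.0572]
t 8 [0.434  0.0131 0.0594]
s 6 [0.353  0.0159 0.0571]
s 15 [0.3637 0.0135 0.0574]
s 24 [0.3801 0.0192 0.0567]
s 26 [0.3922 0.0268 0.0574]
s 29 [0.4075 0.0169 0.0582]
s 33 [0.4229 0.0265 0.0589]
s 8 [0.4335 0.031  0.0583]
w 96 [0.3957 0.0372 0.0584]
w 355 [0.4078 0.0165 0.0584]
w 400 [0.4227 0.0145 0.0587]
w 261 [0.4351 0.0275 0.0588]
w 102 [0.4479 0.0084 0.0611]
[-0.4   0.5   0.46] [ 0.459 -0.082  0.14 ]
```

View pics/e.png

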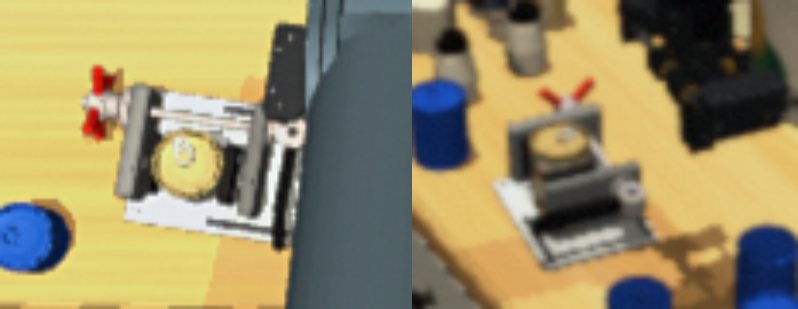

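The last view shows the lever lying along the moving jaw (top crop about (285,200)), the tin upright between the pads and the blue tins where they were. The lever stayed where it was left after release. The gripper is clear of everything, so I'm handing in.

```bash
python3 -c "
from h import *
print(robot.job_done())"
```

```text
the job is handed in; nothing more can be done
None
```

I turned the star nut clockwise until it was snug with the lever still open. Then I swung the lever home against its jaw, moved the gripper clear and handed the job in at about 13 s on the robot's clock.

- **Nut:** two spoke strokes turned it about 2 rad. It ran free, then resistance rose to 5–6 N at about 24 mm from the axis. That works out to 0.14–0.18 Nm, near the upper end of the snug range at the last reading.
- **Lever:** the force peaked at about 16 N mid-swing, fell towards over-centre, then rose to about 15 N, which I took as the end stop. After release the lever stayed where I left it, along the jaw. The cameras put it at about 1.51–1.54 rad, past over-centre at 1.45 but a little under the nominal 1.57. That gap is within my measuring error, and I did not push again to confirm.
- **Tin and surroundings:** the last pictures show the tin upright between the pads and the blue tins in view unmoved. I did not measure the grip force on the tin. From the nut torque I estimate about 38 N, under the 52 N limit.
- **Disagreement found:** the real fingertips sat about 22 mm higher than the reported tool position. My first pass at the nut therefore went over the spokes without touching them, and I corrected for it from then on.

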